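Load a paper roll into the unwind stand and lock its chuck

ROBOT

A 7-joint arm with a two-finger parallel gripper is mounted at the origin on a cart in front of the work surface, level with it; the furniture and walls round the work are solid. World frame = base frame: x ahead of the robot, y to its left, z up, the work surface at z = 0. Lengths are in mm, angles in rad, forces in N, time in s.
With the tool pointing down it reaches from about 400 to 925 mm from the base axis. Payload 5.6 kg.
Tool frame: the origin (TCP) lies at the very end of the fingers, on their centre line; the grasp point (between the pads) lies 19 mm behind it; z points along the fingers, y is the direction in which the jaws open and shut (so a half turn about z gives the same grasp; the last joint's range is limited). The gripper opens to 85 mm and grips with 20 to 120 N. Pads are 22 mm wide; open, the fingers measure 114 mm over their backs; the gripper's body (76 mm by 85 mm) begins 54 mm behind the grasp point. The pads swing forward as they close: fully open they stand 13 mm farther back than shut.
Start: joints at [-1.274, 0.468, -0.012, 1.603, 0.006, 1.071, -0.056], TCP at [216.684, 612.826, 231.29] pointing down, gripper open.
Joint ranges: [-2.53, 2.53], [-0.31, 2.02], [-1.57, 1.55], [0.28, 2.44], [-1.29, 4.43], [0.15, 1.84], [-2.92, 2.92]. Speed limits (rad/s): [2.57, 2.57, 3.14, 3.14, 3.14, 3.14, 3.14].

INTERFACE

Orientations are given as a unit quaternion [x, y, z, w].
In Python, from rig import ctrl, viewer gives the robot as it stands.
- The arm moves only by the shell command python3 -m jog 'ROWS' [OPENING] [FORCE]. ROWS is JSON, a list of rows, each an object of numbers: "x", "y", "z": the shift along the tool's x, y, z in m; "wx", "wy", "wz": the turn, a rotation vector about the tool's x, y, z in rad. In form: [{"x": .., "y": .., "z": .., "wx": .., "wy": .., "wz": ..}, ...]. A call has 1 to 20 rows; each row is the pose to reach, as a shift and turn from the pose commanded when the call began, along the tool's axes at that moment; what a row does not reach only later rows make up. A row lasts 1/12 s, in which the tool goes at most 41.7 mm and 7.16 degrees, less where a joint would pass 70% of its speed; a pose out of reach is approached as far as the arm can. A call with a gripper value outside its range is refused whole. OPENING is the finger opening in m, from 0 to 0.0854, set as the call begins (- or left out, the last holds). The fingers move at their own pace and stop on an object; FORCE is the grip in N (left out, the last holds). Time passes only in rows, so rows that repeat a pose let the fingers close. It gives the time, the measured TCP pose, the force and the opening at its end, in the units of the state.
- ctrl.get_obs(): the state, without advancing time (a new reading comes with each control period).
- viewer.read_camera(name): name is "scene" or "top"; returns a dict with "pixels" (400x640x3 uint8, red, green, blue), "z_map" (400x640 float32, mm along the optical axis (not along the pixel's ray), 0 where there is no reading), "K" (3x3 intrinsics, pixels), "dist_coeffs" ([k1, k2, p1, p2, k3] as OpenCV has them; the pictures are not rectified), "pose" (4x4, takes a point from camera to world coordinates). Camera axes: x right, y down, z forward; pixel columns grow to the right and rows downward; lengths in mm; the calibration is good to about 2 mm. A picture is of the moment at which its call begins.
- ctrl.sign_off(): hands the job in, once; it reports no verdict.
The state is a dict: "clock": time; "joint_pos": joint angles; "joint_vel": joint speeds; "joint_efforts": joint torques, N m; "tcp_pos": TCP position; "eef_rot": TCP orientation; "contact_force": force on the tool from outside, world axes, zero at the start; "torque": the same for the moment, N m; "grip_width": opening from 0.0 (shut) to 1.0 (fully open).
Only numpy, scipy, OpenCV 4.12 (cv2) and the standard library are available. Lean on these libraries where they do the work, as an engineer would, in place of code of your own. Each camera call takes 0.05 s, during which the arm holds its last target. There are 200 camera calls.

TASK

Load the roll of brown paper into the blue unwind stand: tilt the shaft to enter its round nose in the sprung cup, push against the spring, bring the square end down into the open chuck, and keep hold until both ends have settled fully home. The shaft turns loosely in the roll, so feel whether the square end has really dropped between the jaws; if it rides on top, roll it flat by dragging it lightly over the chuck's shoulder and try again, without forcing it. Then let go and swing the red lever over towards the robot until it snaps past its detent and stays, leaving the tape, stapler and ticket pad where they are.

Things in the scene. Friction and masses are not known exactly. Their poses are not given: they have to be found in the camera images.
- roll_centre (a point): Centre of a brown paper roll, 64 mm in diameter, 60 mm wide, loose, about 0.45 kg with the steel shaft it runs on. y is along the shaft, +y to the round nose, -y to the square end. At the start it lies level on a low chock of two notched boards, this point 49 mm above the worktop, both sides (its x) free for fingers. Grasp across the diameter; pressed at one end it may pivot in the grip.
- paper_roll: The same roll as a body, same origin and axes. Along y from the centre: black end discs, 40 mm in diameter, to 34 mm; hubs, 24 mm in diameter, to 40 mm; bare shaft, 14 mm in diameter; on the +y side a ball nose ending at +74 mm; on the -y side a bevelled collar, 28 mm in diameter, from -64 to -70 mm, then the square end from -70 to -90 mm.
- round_nose (a point): Centre of the shaft's ball nose (18 mm in diameter), 65 mm from roll_centre along +y.
- square_end (a point): Centre of the shaft's square end (16 x 16 mm, 20 mm long), 80 mm from roll_centre along -y. The shaft turns in the roll's bearings against slight friction (0.01 N m) and keeps the angle it is left at. The square starts at any angle about y, which is not given: the axes here are the roll's.
- stand: Fixed blue unwind stand, base plate 130 x 250 x 10 mm; origin on the worktop under the roll's place. Its y axis is the shaft line, 85 mm above the worktop: sprung cup on a pillar at +y, chuck with red lever at -y, nothing between them but the base plate. With the roll home, roll_centre is 85 mm above this origin and the roll's y axis points along the stand's y.
- cup_seat (a point): Point in the sprung steel cup where the nose's centre sits when home; moves with the cup, at rest 61 mm from the stand's origin along +y. The cup is a funnel on a bearing, turning freely with the shaft, open to the stand's -y, so entered endwise only: 34 mm wide inside at the mouth, 8 to 10 mm from this point; 42 mm outside. Spring to +y: 5 N at rest, 0.6 N per mm, travel 16 mm.
- chuck_seat (a point): Where square_end lies when home: on the shaft line, 80 mm from the stand's origin along -y, the cup pressed in 4 mm. The seat is a slot between two jaws that turn with the lever: open upward at 0, 18.5 mm wide, floor 8 mm below and jaw tops 8 mm above the shaft line, mouth chamfered 2 mm. A square more than about 8 degrees askew turns on to its corner there and rides 7 to 9 mm too high.
- chuck_face (a point): Middle of the inner face of the chuck's housing, 70 mm from the stand's origin along -y. The collar ends up against it: come down from above, nose in the cup, cup pressed 4 to 8 mm past home, shaft tilted about 16 degrees at first. The housing, 22 mm thick, has flat shoulders level with the jaw tops, out to 41 mm each side (x): pressed and dragged sideways there, the square rolls flat on a face.
- chuck_lever (a joint): Angle of rotor and lever about the shaft line, 0 to 1.57 rad; starts at about 0, held there by an over-centre spring. At 0 the chuck is open and the lever leans 47 degrees from upright to the stand's +x; at 1.57 it is locked, leaning 43 degrees to -x. Turning takes up to 0.5 N m. The dead centre is at 1.18: let go before it, the lever springs back; past it, it snaps on to its stop at 1.57.
- lever_handle (a point): Middle of the lever's red handle, a round bar 16 mm in diameter and 48 mm long, parallel to the stand's y. It moves in an arc of 56 mm radius about the shaft line, in the plane 139.5 mm from the stand's origin along -y; free above and on both sides.
- tape_roll: Loose roll of brown packing tape lying flat, 79 mm across, 37 mm high; bystander.
- stapler: Loose red and black desk stapler, 120 x 32 x 44 mm; bystander.
- ticket_pad: Loose white pad of tickets, 60 x 85 x 19 mm; bystander.

How it is judged (in metres and radians):
On the way, in this order (a step that is already met when the one before it is completed fails the run):
1. both shaft ends settled home, nose in the sprung cup and square end down in the open chuck, while the roll is still held (distance between square_end and chuck_seat below 0.005 m and distance between round_nose and cup_seat below 0.005 m and value of joint chuck_lever below 0.5 rad and contact force between the fingers and paper_roll above 1 N), for 0.2 s.
2. the roll let go and still home in the open chuck (distance between square_end and chuck_seat below 0.005 m and distance between round_nose and cup_seat below 0.005 m and value of joint chuck_lever below 0.5 rad and contact force between the fingers and paper_roll below 0.1 N), for 0.3 s.
3. the lever swung past its detent (value of joint chuck_lever above 1.45 rad), for 0.1 s.
At the end, for the whole second after the job is handed in: The shaft's ball nose within 5 mm of home in the sprung cup, its square end within 5 mm of home in the chuck, the lever past its detent at more than 1.45 rad, and the roll at rest and let go (distance between square_end and chuck_seat below 0.005 m and distance between round_nose and cup_seat below 0.005 m and value of joint chuck_lever above 1.45 rad and linear speed of paper_roll below 0.02 m/s and angular speed of paper_roll below 0.2 rad/s); the robot touches nothing.
It fails at once if the roll or its shaft forced against the stand with more than 100 N (contact force between paper_roll and stand above 100 N).
It fails at once if the tape roll pushed more than 20 mm (distance of tape_roll from where it was at the start of the episode above 0.02 m).
It fails at once if the stapler pushed more than 20 mm (distance of stapler from where it was at the start of the episode above 0.02 m).
It fails at once if the ticket pad pushed more than 20 mm (distance of ticket_pad from where it was at the start of the episode above 0.02 m).
It also fails if it takes over 72 s, if anything falls off the work surface, if the arm or the gripper's body presses on something with over 40 N, if the wrist force passes 120 N, or if a joint passes its speed limit or range.

## Working session

There is one attempt and no reset: what is moved stays moved. The work goes in short steps, Python scripts to look and compute and a shell command to move; the robot and the scene stay as the last step left them, time stands still between calls to the robot, and variables do not carry over. Pictures are saved under pics/ and viewed, about 8 in all and at most 12, crops included, and the job is handed in when it is done.

```bash
ls; mkdir -p pics; python3 - <<'E'
from rig import ctrl, viewer
import cv2, numpy as np
o=ctrl.get_obs()
for k,v in o.items(): print(k,np.round(v,3))
ims=[]
for n in("scene","top"):
    c=viewer.read_camera(n); np.savez(f"pics/{n}0.npz",**c)
    print(n,c["K"].tolist(),c["dist_coeffs"],np.round(c["pose"],3).tolist())
    cv2.imwrite(f"pics/{n}0.png",c["pixels"][...,::-1])
E
```

```text
pics
clock 0.0
joint_pos [-1.274  0.468 -0.012  1.604  0.006  1.071 -0.056]
joint_vel [ 0.002  0.001 -0.001  0.001 -0.002  0.    -0.   ]
joint_efforts [-2.0000e-03 -5.3239e+01  2.0000e-02 -2.5130e+01  1.1000e-02  8.0000e-03
 -0.0000e+00]
tcp_pos [216.522 612.265 230.322]
eef_rot [ 0.169  0.986 -0.001 -0.   ]
contact_force [-0.153  0.72  -0.632]
torque [-0.    -0.008  0.038]
grip_width 0.996
scene [[403.8414287403006, 0.0, 314.1836872302611], [0.0, 403.8414287403006, 198.26822036870053], [0.0, 0.0, 1.0]] [-0.06038455  0.          0.          0.          0.        ] [[0.86, -0.292, 0.42, 23.869], [-0.511, -0.456, 0.729, -814.215], [-0.021, -0.841, -0.541, 716.03], [0.0, 0.0, 0.0, 1.0]]
top [[401.66713331343055, 0.0, 321.297025457101], [0.0, 401.66713331343055, 204.05721146629847], [0.0, 0.0, 1.0]] [0.00776525 0.         0.         0.         0.        ] [[-0.006, -0.996, 0.086, 371.155], [-1.0, 0.005, -0.012, 13.38], [0.011, -0.086, -0.996, 1204.671], [0.0, 0.0, 0.0, 1.0]]
```

View pics/scene0.png

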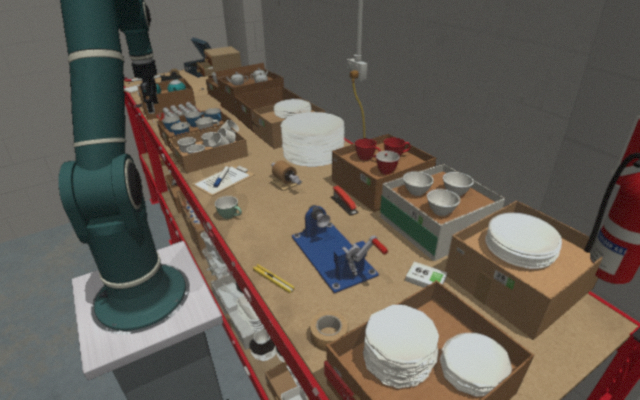

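View pics/top0.png

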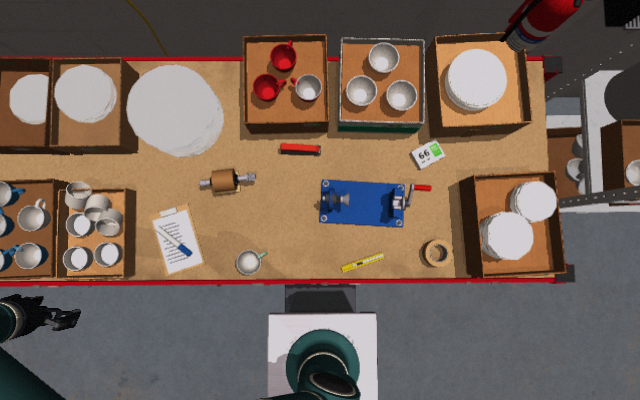

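The overview shows the roll at top (226,181) and the stand at top (362,203), with the lever to the right (−y). I'll enlarge both.

```bash
cat > h.py <<'E'
import numpy as np, cv2
def load(n): return dict(np.load(f"pics/{n}.npz"))
def px2w(c,uv,z=None):
    """pixels -> world, by depth map, or on plane world z"""
    uv=np.asarray(uv,float).reshape(-1,2)
    n=cv2.undistortPoints(uv[:,None],c["K"],c["dist_coeffs"])[:,0]
    P=c["pose"]; d=np.c_[n,np.ones(len(n))]
    if z is None:
        s=c["z_map"][uv[:,1].round().astype(int),uv[:,0].round().astype(int)]
    else: s=(z-P[2,3])/(d@P[:3,:3].T)[:,2]
    return (d*s[:,None])@P[:3,:3].T+P[:3,3]
def cloud(c,box):
    u0,v0,u1,v1=box; uu,vv=np.meshgrid(np.arange(u0,u1),np.arange(v0,v1))
    return px2w(c,np.c_[uu.ravel(),vv.ravel()]).reshape(v1-v0,u1-u0,3)
E
python3 - <<'E'
from h import *
c=load("top0"); s=load("scene0")
def crop(c,b,f): return cv2.resize(c["pixels"][b[1]:b[3],b[0]:b[2],::-1],None,fx=f,fy=f,interpolation=cv2.INTER_CUBIC)
a=crop(c,(190,160,270,205),5); b=crop(c,(310,170,440,235),5)
e=crop(s,(260,150,310,200),6);
W=800; out=np.zeros((225+325,800,3),np.uint8)
out[:225,:400]=a; out[225:,:650]=b; out[:225,400:625]=crop(s,(262,152,307,197),5)
cv2.imwrite("pics/c1.png",out)
for n,b in(("roll",(195,160,265,205)),("stand",(315,170,440,235))):
    X=cloud(c,b); print(n)
    if n=="roll":
        m=X[...,2]>30; Y=X[m]; mu=Y.mean(0); w,v=np.linalg.eigh(np.cov(Y[:,:2].T)); print(len(Y),mu,v[:,1],Y.min(0),Y.max(0))
        t=(Y[:,:2]-mu[:2])@v[:,1]
        for q in np.arange(-100,100,8):
            k=(t>=q)&(t<q+8)
            if k.sum()>2:
                r=(Y[k][:,:2]-mu[:2])@v[:,0]; print(int(q),k.sum(),Y[k][:,2].max().round(),r.min().round(),r.max().round())
    else:
        for zz in((6,16),(60,140)):
            Y=X[(X[...,2]>zz[0])&(X[...,2]<zz[1])]; r=cv2.minAreaRect(Y[:,:2].astype(np.float32)); print(zz,len(Y),r,cv2.boxPoints(r).tolist())
E
```

```text
roll
748 [535.62562172 266.81706846  87.14671052] [0.29263933 0.95622289] [371.15486428  13.37969474  40.89140799] [ 573.71464462  352.06039198 1204.67057116]
-76 5 58.0 -35.0 -26.0
-68 20 62.0 -44.0 -25.0
-60 26 65.0 -43.0 -16.0
-52 22 65.0 -40.0 -15.0
-44 17 63.0 -39.0 -17.0
-36 16 59.0 -28.0 -13.0
-28 47 72.0 -22.0 18.0
-20 62 84.0 -27.0 21.0
-12 71 89.0 -34.0 26.0
-4 70 86.0 -40.0 28.0
4 68 87.0 -35.0 31.0
12 71 85.0 -35.0 37.0
20 67 84.0 -27.0 39.0
28 56 88.0 -26.0 38.0
36 32 85.0 -19.0 26.0
44 26 82.0 -18.0 26.0
52 17 64.0 -16.0 27.0
60 18 62.0 14.0 32.0
68 20 62.0 15.0 34.0
76 5 60.0 21.0 30.0
stand
(6, 16) 2810 ((480.18389892578125, -168.46194458007812), (373.4664001464844, 192.89077758789062), 89.64844512939453) [[382.5945739746094, -354.599853515625], [575.481689453125, -355.78338623046875], [577.773193359375, 17.67596435546875], [384.8861083984375, 18.8594970703125]]
(60, 140) 853 ((470.0356750488281, -150.81275939941406), (87.9271469116211, 292.3092956542969), 1.5766937732696533) [[422.0672912597656, -5.923098564147949], [430.1101989746094, -298.1217346191406], [518.0040283203125, -295.7024230957031], [509.9611511230469, -3.5037841796875]]
```

View pics/c1.png

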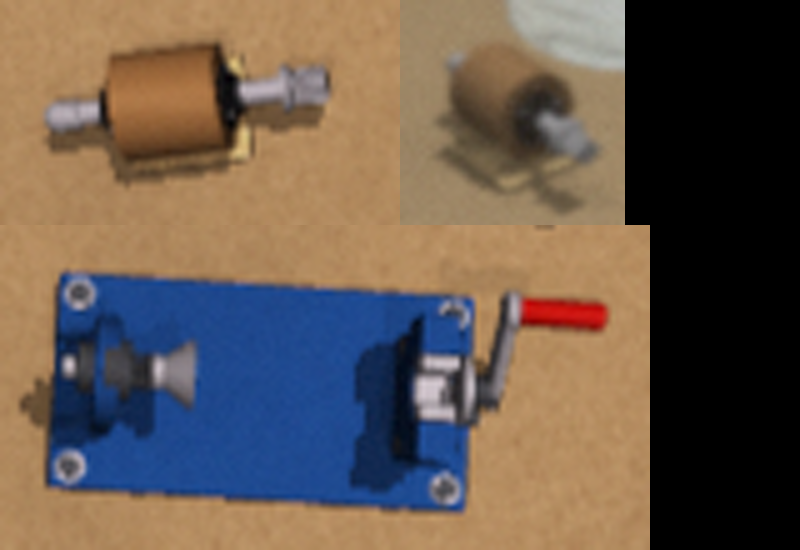

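```bash
python3 - <<'E'
from h import *
c=load("top0")
f=lambda p,o:(np.array(p,float)+.5)/5-.5+o
p=px2w(c,f([[46,115],[328,83]],[190,160]),49); d=p[0]-p[1]; print("shaft",p.round(1),np.linalg.norm(d),"yaw",np.degrees(np.arctan2(-d[0],d[1])))
print("centre",p[1]+d*90/164, p[0]-d*74/164)
q=px2w(c,f(np.array([[60,273],[473,298],[465,511],[48,487]])-[0,225],[310,170]),10); print(q.round(1))
print([np.linalg.norm(q[i]-q[i-1]).round(1) for i in range(4)])
l=(q[0]+q[3]-q[1]-q[2])/2; print("stand c",q.mean(0),"yaw",np.degrees(np.arctan2(-l[0],l[1])))
w=(q[0]+q[1]-q[2]-q[3])/2; print("yaw from short",np.degrees(np.arctan2(w[1],w[0])))
print("nose-cup mouth etc", px2w(c,f(np.array([[195,375],[150,370]])-[0,225],[310,170]),85).round(1))
print("handle",px2w(c,f(np.array([[522,312],[606,316]])-[0,225],[310,170]),123).round(1))
print("jaw slot lateral",px2w(c,f(np.array([[435,365],[435,415],[435,390]])-[0,225],[310,170]),93).round(1))
from scipy.spatial.transform import Rotation as R
from rig import ctrl
print(R.from_quat(ctrl.get_obs()["eef_rot"]).as_matrix().round(3))
# bystanders
print(px2w(c,[[437,253],[428,154],[300,149]],20).round(0))
X=cloud(c,(195,160,265,205)); k=(X[...,2]>75)&(X[...,2]<95); print("rolltop",X[k].mean(0),k.sum(),np.median(X[k][:,2]),X[k].max(0))
E
```

```text
shaft [[534.7 353.5  49. ]
 [552.6 191.1  49. ]] 163.42085753041923 yaw 6.310299286236416
centre [542.76008594 280.25531576  49.        ] [542.76008594 280.25531576  49.        ]
[[ 548.7   -1.8   10. ]
 [ 532.4 -249.9   10. ]
 [ 404.6 -242.1   10. ]
 [ 420.4    6.1   10. ]]
[np.float64(128.6), np.float64(248.6), np.float64(128.0), np.float64(248.7)]
stand c [ 476.53199222 -121.92264902   10.        ] yaw -3.6985910820217534
yaw from short -3.531491000088145
nose-cup mouth etc [[479.6 -76.2  85. ]
 [482.5 -51.   85. ]]
handle [[ 509.3 -251.5  123. ]
 [ 506.9 -297.2  123. ]]
jaw slot lateral [[ 483.7 -209.5   93. ]
 [ 455.7 -208.9   93. ]
 [ 469.7 -209.2   93. ]]
[[-0.943  0.333 -0.   ]
 [ 0.333  0.943 -0.002]
 [-0.    -0.002 -1.   ]]
[[ 327. -339.   20.]
 [ 622. -321.   20.]
 [ 639.   62.   20.]]
rolltop [540.09089814 279.53425661  79.90982175] 288 79.79483225607805 [563.54420922 311.67515793  88.63630714]
```

```bash
cat >> h.py <<'E'
from scipy.spatial.transform import Rotation as R
from rig import ctrl, viewer
S0=np.array([476.,-129.5,0]); SYAW=-3.6   # stand origin, yaw (deg)
Rz=lambda a:R.from_euler('z',a,degrees=True)
def st(p): return S0+Rz(SYAW).apply(p)    # stand -> world
def w2s(p): return Rz(SYAW).inv().apply(np.asarray(p)-S0)
def tool(yaw,tilt=0): # tool y along yaw, tool x = roll +y, tilt>0 = nose down (deg)
    B=R.from_matrix(np.array([[0,1,0],[1,0,0],[0,0,-1]]).T)
    return Rz(yaw)*B*R.from_euler('y',-tilt,degrees=True)
def rel(p,rot,p0=None,r0=None):
    o=ctrl.get_obs()
    if p0 is None:p0=o["tcp_pos"]
    if r0 is None:r0=R.from_quat(o["eef_rot"])
    print("shift m",(r0.inv().apply(np.asarray(p)-p0)/1000).round(4),"rotvec",(r0.inv()*rot).as_rotvec().round(4))
def obs():
    o=ctrl.get_obs(); r=R.from_quat(o["eef_rot"])
    c=o["tcp_pos"]-19*r.as_matrix()[:,2]; x=r.as_matrix()[:,0]
    print("t",round(o["clock"],2),"tcp",np.round(o["tcp_pos"],1),"F",np.round(o["contact_force"],1),"M",np.round(o["torque"],2),"grip",round(o["grip_width"]*85.4,1))
    print(" stand: grasp",w2s(c).round(1),"toolx",Rz(SYAW).inv().apply(x).round(3))
E
python3 - <<'E'
from h import *
rel([542.8,280.3,200],tool(6.3))
E
```

```text
shift m [-0.4183 -0.2042  0.0308] rotvec [-1.400e-03  1.000e-03  1.121e+00]
```

```bash
python3 -m jog '[{"x":-0.4183,"y":-0.2042,"z":0,"wz":1.121},{"x":-0.4183,"y":-0.2042,"z":0,"wz":1.121},{"x":-0.4183,"y":-0.2042,"z":0,"wz":1.121},{"x":-0.4183,"y":-0.2042,"z":0,"wz":1.121},{"x":-0.4183,"y":-0.2042,"z":0,"wz":1.121},{"x":-0.4183,"y":-0.2042,"z":0,"wz":1.121},{"x":-0.4183,"y":-0.2042,"z":0,"wz":1.121},{"x":-0.4183,"y":-0.2042,"z":0,"wz":1.121},{"x":-0.4183,"y":-0.2042,"z":0,"wz":1.121},{"x":-0.4183,"y":-0.2042,"z":0.02,"wz":1.121},{"x":-0.4183,"y":-0.2042,"z":0.05,"wz":1.121},{"x":-0.4183,"y":-0.2042,"z":0.08,"wz":1.121},{"x":-0.4183,"y":-0.2042,"z":0.1,"wz":1.121},{"x":-0.4183,"y":-0.2042,"z":0.1,"wz":1.121},{"x":-0.4183,"y":-0.2042,"z":0.1,"wz":1.121}]' 0.0854 60; python3 - <<'E'
from h import *
obs(); rel([542.8,280.3,30],tool(6.3))
c=viewer.read_camera("scene"); np.savez("pics/s1.npz",**c)
cv2.imwrite("pics/s1.png",cv2.resize(c["pixels"][130:230,220:360,::-1],None,fx=5,fy=5,interpolation=cv2.INTER_CUBIC))
E
```

```text
t 0.1 tcp [216.5 612.3 230.4] F [ 0.4 -0.3  0.7] M [-0.02 -0.04 -0.01] grip 85.2
 stand: grasp [-305.5  724.1  249.4] toolx [-0.962  0.273 -0.   ]
shift m [-0.4183 -0.2039  0.2008] rotvec [-1.400e-03  1.000e-03  1.121e+00]invalid input at $[0]: expected keys x, y, z, wx, wy, wz
```

```bash
python3 -m jog '[{"x":-0.4183,"y":-0.2042,"z":0,"wx":0,"wy":0,"wz":1.121},{"x":-0.4183,"y":-0.2042,"z":0,"wx":0,"wy":0,"wz":1.121},{"x":-0.4183,"y":-0.2042,"z":0,"wx":0,"wy":0,"wz":1.121},{"x":-0.4183,"y":-0.2042,"z":0,"wx":0,"wy":0,"wz":1.121},{"x":-0.4183,"y":-0.2042,"z":0,"wx":0,"wy":0,"wz":1.121},{"x":-0.4183,"y":-0.2042,"z":0,"wx":0,"wy":0,"wz":1.121},{"x":-0.4183,"y":-0.2042,"z":0,"wx":0,"wy":0,"wz":1.121},{"x":-0.4183,"y":-0.2042,"z":0,"wx":0,"wy":0,"wz":1.121},{"x":-0.4183,"y":-0.2042,"z":0,"wx":0,"wy":0,"wz":1.121},{"x":-0.4183,"y":-0.2042,"z":0.02,"wx":0,"wy":0,"wz":1.121},{"x":-0.4183,"y":-0.2042,"z":0.05,"wx":0,"wy":0,"wz":1.121},{"x":-0.4183,"y":-0.2042,"z":0.08,"wx":0,"wy":0,"wz":1.121},{"x":-0.4183,"y":-0.2042,"z":0.1,"wx":0,"wy":0,"wz":1.121},{"x":-0.4183,"y":-0.2042,"z":0.1,"wx":0,"wy":0,"wz":1.121},{"x":-0.4183,"y":-0.2042,"z":0.1,"wx":0,"wy":0,"wz":1.121}]' 0.0854 60; python3 - <<'E'
from h import *
obs(); rel([542.8,280.3,30],tool(6.3))
c=viewer.read_camera("scene"); np.savez("pics/s1.npz",**c)
cv2.imwrite("pics/s1.png",cv2.resize(c["pixels"][130:230,220:360,::-1],None,fx=5,fy=5,interpolation=cv2.INTER_CUBIC))
E
```

```text
clock: 1.4
tcp_pos: [542.1, 280.5, 130.1]
eef_rot: [0.667, 0.745, -0.002, -0.001]
contact_force: [0.0, 0.3, 0.3]
grip_width: 1.0
t 1.4 tcp [542.1 280.5 130.1] F [0.  0.3 0.3] M [ 0.01 -0.04  0.04] grip 85.4
 stand: grasp [ 40.2 413.4 149.1] toolx [-0.172  0.985 -0.001]
shift m [-1.000e-04  1.000e-03  1.001e-01] rotvec [-0.0031  0.0014 -0.0002]
```

View pics/s1.png

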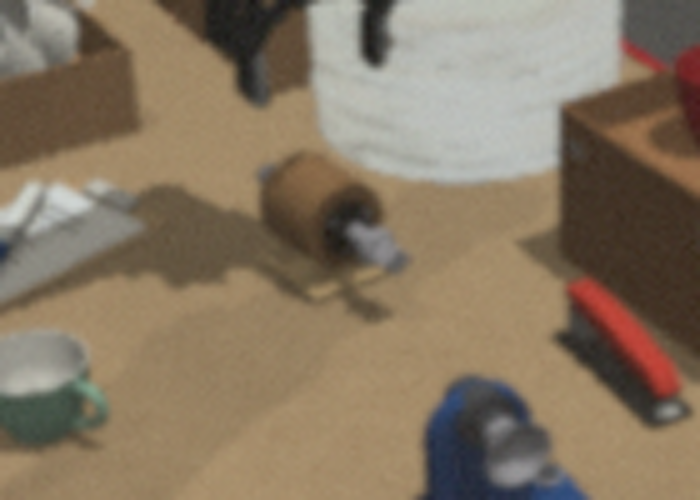

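The fingers straddle the roll at crop (315,170), so I'll go down and grip.

```bash
python3 -m jog '[{"x":0,"y":0.001,"z":0.04,"wx":0,"wy":0,"wz":0},{"x":0,"y":0.001,"z":0.06,"wx":0,"wy":0,"wz":0},{"x":0,"y":0.001,"z":0.08,"wx":0,"wy":0,"wz":0},{"x":0,"y":0.001,"z":0.1,"wx":0,"wy":0,"wz":0},{"x":0,"y":0.001,"z":0.1,"wx":0,"wy":0,"wz":0}]' && python3 -m jog '[{"x":0,"y":0,"z":0,"wx":0,"wy":0,"wz":0},{"x":0,"y":0,"z":0,"wx":0,"wy":0,"wz":0},{"x":0,"y":0,"z":0,"wx":0,"wy":0,"wz":0},{"x":0,"y":0,"z":0,"wx":0,"wy":0,"wz":0},{"x":0,"y":0,"z":0,"wx":0,"wy":0,"wz":0},{"x":0,"y":0,"z":0,"wx":0,"wy":0,"wz":0}]' 0.05 60; python3 - <<'E'
from h import *
obs()
E
```

```text
clock: 1.87
tcp_pos: [542.4, 282.1, 30.2]
eef_rot: [0.666, 0.746, -0.001, -0.001]
contact_force: [-1.1, -0.0, 0.5]
grip_width: 1.002
clock: 2.37
tcp_pos: [539.9, 282.2, 33.6]
eef_rot: [0.666, 0.746, -0.002, -0.003]
contact_force: [-12.0, -1.4, 8.0]
grip_width: 0.732
t 2.37 tcp [539.9 282.2  33.6] F [-12.   -1.4   8. ] M [-0.34  2.77 -0.02] grip 62.5
 stand: grasp [ 38.1 414.9  52.6] toolx [-0.174  0.985  0.001]
```

```bash
cat >> h.py <<'E'
OFF=np.array([-1.9,0,2.])  # roll centre from grasp point, tool axes
def nose(x,y,z,tilt,dyaw=0,**k): # nose centre in stand frame, tilt nose-down
    r=tool(SYAW+dyaw,tilt); m=r.as_matrix()
    c=st([x,y,z])-65*m[:,0]; tcp=c-m@OFF+19*m[:,2]
    print("target tcp",tcp.round(1)); rel(tcp,r,**k)
def ends():
    o=ctrl.get_obs(); m=R.from_quat(o["eef_rot"]).as_matrix()
    c=o["tcp_pos"]-19*m[:,2]+m@OFF
    print(" nose",w2s(c+65*m[:,0]).round(1),"sq",w2s(c-80*m[:,0]).round(1),"tilt",np.degrees(np.arcsin(-m[2,0])).round(2))
E
python3 - <<'E'
from h import *
nose(0,34,185,16,p0=np.array([542.4,282.1,30.2]),r0=tool(6.3))
E
```

```text
target tcp [ 474.  -160.8  186.1]
shift m [-0.4327 -0.1166 -0.1559] rotvec [ 0.0241 -0.2786  0.1717]
```

```bash
python3 -m jog '[{"x":0,"y":0,"z":-0.02,"wx":0,"wy":0,"wz":0},{"x":0,"y":0,"z":-0.05,"wx":0,"wy":0,"wz":0},{"x":0,"y":0,"z":-0.085,"wx":0,"wy":0,"wz":0},{"x":0,"y":0,"z":-0.12,"wx":0,"wy":0,"wz":0},{"x":-0.015,"y":-0.004,"z":-0.145,"wx":0,"wy":0,"wz":0},{"x":-0.045,"y":-0.012,"z":-0.156,"wx":0.002,"wy":-0.03,"wz":0.02},{"x":-0.08,"y":-0.022,"z":-0.156,"wx":0.005,"wy":-0.06,"wz":0.04},{"x":-0.115,"y":-0.032,"z":-0.156,"wx":0.008,"wy":-0.09,"wz":0.06},{"x":-0.15,"y":-0.042,"z":-0.156,"wx":0.011,"wy":-0.12,"wz":0.08},{"x":-0.185,"y":-0.052,"z":-0.156,"wx":0.014,"wy":-0.15,"wz":0.1},{"x":-0.22,"y":-0.06,"z":-0.156,"wx":0.016,"wy":-0.18,"wz":0.12},{"x":-0.255,"y":-0.069,"z":-0.156,"wx":0.019,"wy":-0.21,"wz":0.14},{"x":-0.29,"y":-0.078,"z":-0.156,"wx":0.022,"wy":-0.24,"wz":0.155},{"x":-0.325,"y":-0.088,"z":-0.156,"wx":0.024,"wy":-0.265,"wz":0.165},{"x":-0.36,"y":-0.097,"z":-0.156,"wx":0.024,"wy":-0.279,"wz":0.172},{"x":-0.39,"y":-0.105,"z":-0.156,"wx":0.024,"wy":-0.279,"wz":0.172},{"x":-0.415,"y":-0.112,"z":-0.156,"wx":0.024,"wy":-0.279,"wz":0.172},{"x":-0.428,"y":-0.1155,"z":-0.156,"wx":0.024,"wy":-0.279,"wz":0.172},{"x":-0.433,"y":-0.1166,"z":-0.156,"wx":0.024,"wy":-0.279,"wz":0.172},{"x":-0.433,"y":-0.1166,"z":-0.156,"wx":0.024,"wy":-0.279,"wz":0.172}]' - 70; python3 - <<'E'
from h import *
obs(); ends(); nose(0,34,85,16)
ims=[]
for n in("scene","top"):
    c=viewer.read_camera(n); np.savez(f"pics/{n}2.npz",**c); ims.append(c["pixels"][...,::-1])
f=lambda i,s:cv2.resize(i,None,fx=s,fy=s,interpolation=cv2.INTER_CUBIC)
a=f(ims[0][150:290,270:410],4); b=f(ims[1][170:240,310:440],4)
out=np.zeros((560,800,3),np.uint8); out[:,:560]=a
cv2.imwrite("pics/a2.png",a); cv2.imwrite("pics/b2.png",f(ims[1][165:240,310:440],5))
E
```

```text
clock: 4.03
tcp_pos: [475.7, -163.0, 188.6]
eef_rot: [0.723, 0.677, -0.1, 0.096]
contact_force: [0.5, 0.8, -3.8]
grip_width: 0.727
t 4.03 tcp [ 475.7 -163.   188.6] F [ 0.5  0.8 -3.8] M [ 0.62 -0.03  0.01] grip 62.1
 stand: grasp [  1.7 -28.2 206.8] toolx [ 0.004  0.961 -0.275]
 nose [  2.   31.9 187.6] sq [   1.4 -107.5  227.4] tilt 15.95
target tcp [ 474.  -160.8   86.1]
shift m [ 0.0302 -0.0021  0.098 ] rotvec [ 0.0019 -0.0009 -0.0036]
```

View pics/a2.png

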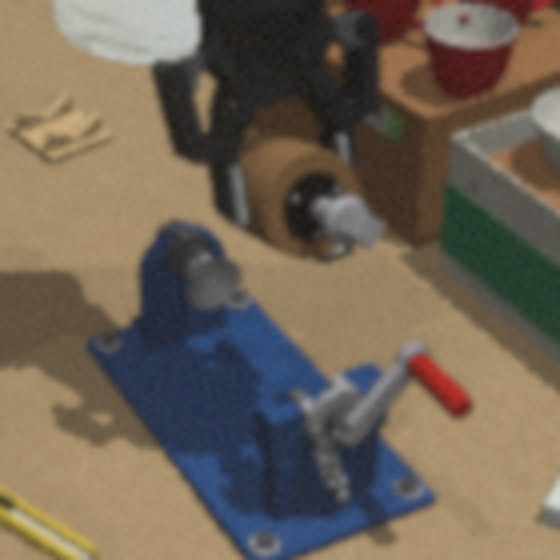

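```bash
cat >> h.py <<'E'
def proj(c,P):
    M=np.linalg.inv(c["pose"]); return cv2.projectPoints(np.atleast_2d(P).astype(float),cv2.Rodrigues(M[:3,:3])[0],M[:3,3],c["K"],c["dist_coeffs"])[0][:,0]
E
python3 - <<'E'
from h import *
o=ctrl.get_obs(); m=R.from_quat(o["eef_rot"]).as_matrix(); c0=o["tcp_pos"]-19*m[:,2]+m@OFF
s=load("scene2"); t=load("top2")
P=[c0-90*m[:,0],c0-67*m[:,0],c0-34*m[:,0],c0+74*m[:,0]]
print("scene crop",((proj(s,P)-[270,150])*4).round(0).tolist()); print("top crop",((proj(t,P)-[310,165])*5).round(0).tolist())
# stand model checks
Q=[st([0,52,85]),st([41,-139.5+24,123]),st([41,-163.5,123]),st([9,-70,93]),st([-9,-70,93])]
print("scene",((proj(s,Q)-[270,150])*4).round(0).tolist()); print("top",((proj(t,Q)-[310,165])*5).round(0).tolist())
E
```

```text
scene crop [[370.0, 228.0], [348.0, 218.0], [317.0, 204.0], [229.0, 164.0]]
top crop [[560.0, 160.0], [512.0, 159.0], [444.0, 157.0], [229.0, 152.0]]
scene [[220.0, 287.0], [419.0, 362.0], [467.0, 410.0], [329.0, 376.0], [304.0, 385.0]]
top [[196.0, 173.0], [512.0, 109.0], [600.0, 115.0], [416.0, 169.0], [415.0, 201.0]]
```

View pics/b2.png

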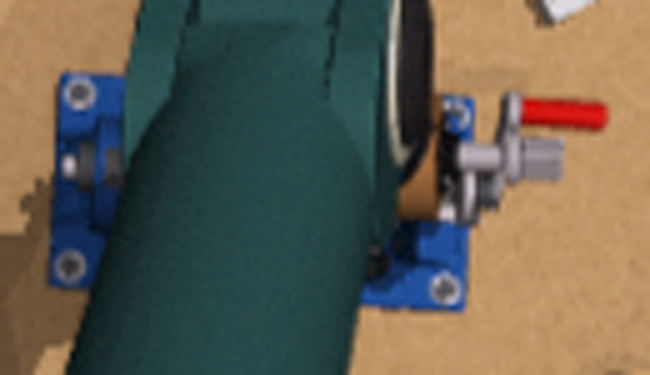

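The roll sits in the grip as modelled: tip at top crop (562,160), predicted (560,160). The stand fits within about 3 mm. Next is lowering the nose in front of the cup.

```bash
sed -i 's/-129.5,0\]/-130.5,0]/' h.py; python3 - <<'E'
from h import *
obs(); ends(); nose(0,33,85,16)
E
```

```text
t 4.13 tcp [ 476.3 -160.8  187.9] F [-0.7  0.8 -5.1] M [ 0.58 -0.08 -0.02] grip 61.8
 stand: grasp [  2.1 -25.  206.2] toolx [-0.     0.962 -0.275]
 nose [  2.1  35.1 186.9] sq [   2.2 -104.3  226.7] tilt 15.94
target tcp [ 474.  -162.8   86.1]
shift m [ 0.0259 -0.0024  0.0985] rotvec [ 0.002  -0.0011  0.0004]
```

```bash
python3 -m jog '[{"x":0.006,"y":-0.002,"z":0.025,"wx":0,"wy":0,"wz":0},{"x":0.014,"y":-0.0024,"z":0.055,"wx":0,"wy":0,"wz":0},{"x":0.02,"y":-0.0024,"z":0.08,"wx":0,"wy":0,"wz":0},{"x":0.024,"y":-0.0024,"z":0.093,"wx":0,"wy":0,"wz":0},{"x":0.0259,"y":-0.0024,"z":0.0985,"wx":0,"wy":0,"wz":0},{"x":0.0259,"y":-0.0024,"z":0.0985,"wx":0,"wy":0,"wz":0}]'; python3 - <<'E'
from h import *
obs(); ends(); nose(0,73,85,16)
E
```

```text
clock: 4.63
tcp_pos: [473.3, -162.9, 84.7]
eef_rot: [0.721, 0.679, -0.102, 0.095]
contact_force: [-0.5, 1.0, -1.7]
grip_width: 0.726
t 4.63 tcp [ 473.3 -162.9   84.7] F [-0.5  1.  -1.7] M [ 0.47 -0.01 -0.04] grip 62.0
 stand: grasp [ -0.7 -27.2 103. ] toolx [-0.003  0.961 -0.276]
 nose [-0.8 32.9 83.7] sq [  -0.5 -106.5  123.7] tilt 16.02
target tcp [ 476.5 -122.9   86.1]
shift m [ 0.0382  0.0008 -0.0123] rotvec [-0.001   0.0004  0.0026]
```

```bash
python3 -m jog '[{"x":0.009,"y":0.0008,"z":-0.003,"wx":0,"wy":0,"wz":0},{"x":0.018,"y":0.0008,"z":-0.006,"wx":0,"wy":0,"wz":0},{"x":0.026,"y":0.0008,"z":-0.0085,"wx":0,"wy":0,"wz":0},{"x":0.031,"y":0.0008,"z":-0.01,"wx":0,"wy":0,"wz":0},{"x":0.035,"y":0.0008,"z":-0.0112,"wx":0,"wy":0,"wz":0},{"x":0.0365,"y":0.0008,"z":-0.0118,"wx":0,"wy":0,"wz":0},{"x":0.0365,"y":0.0008,"z":-0.0118,"wx":0,"wy":0,"wz":0}]'; python3 - <<'E'
from h import *
obs(); ends()
for n in(71,):nose(0,n,85,16)
for t in(10,6,0):nose(0,71,85,t)
c=viewer.read_camera("scene"); np.savez("pics/s3.npz",**c)
cv2.imwrite("pics/s3.png",cv2.resize(c["pixels"][180:300,280:400,::-1],None,fx=5,fy=5,interpolation=cv2.INTER_CUBIC))
E
```

```text
clock: 5.22
tcp_pos: [476.5, -127.6, 87.8]
eef_rot: [0.722, 0.677, -0.102, 0.097]
contact_force: [-0.9, -9.0, -3.1]
grip_width: 0.725
t 5.22 tcp [ 476.5 -127.6   87.8] F [-0.9 -9.  -3.1] M [-1.38  0.13 -0.06] grip 61.9
 stand: grasp [  0.3   8.2 106. ] toolx [ 0.001  0.961 -0.278]
 nose [ 0.3 68.2 86.6] sq [  0.2 -71.  126.9] tilt 16.15
target tcp [ 476.4 -124.9   86.1]
shift m [ 0.0031 -0.0003  0.0009] rotvec [ 0.0011  0.0027 -0.0012]
target tcp [ 476.4 -124.6   79.2]
shift m [ 0.0053 -0.0003  0.0074] rotvec [ 0.0012  0.1074 -0.0011]
target tcp [ 476.4 -124.    74.7]
shift m [ 0.0071 -0.0003  0.0116] rotvec [ 0.0012  0.1772 -0.0011]
target tcp [ 476.5 -122.6   68. ]
shift m [ 0.0103 -0.0003  0.0176] rotvec [ 0.0013  0.282  -0.001 ]
```

View pics/s3.png

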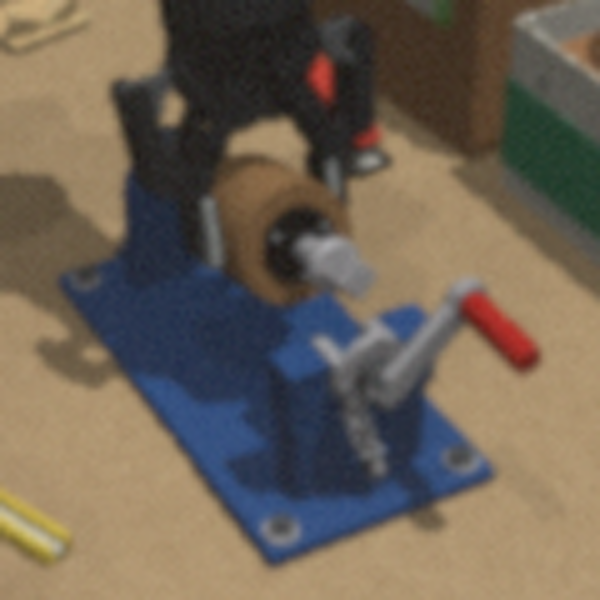

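The nose is in the cup (about 10 N spring force, compressed around 8 mm), and the square end hovers over the chuck at crop (355,270). I'll lower it in stages.

```bash
python3 -m jog '[{"x":0.0037,"y":-0.0003,"z":0.0025,"wx":0,"wy":0.03,"wz":0},{"x":0.0046,"y":-0.0003,"z":0.005,"wx":0,"wy":0.07,"wz":0},{"x":0.0053,"y":-0.0003,"z":0.0074,"wx":0.001,"wy":0.107,"wz":0},{"x":0.0062,"y":-0.0003,"z":0.0095,"wx":0.001,"wy":0.142,"wz":0},{"x":0.0062,"y":-0.0003,"z":0.0095,"wx":0.001,"wy":0.142,"wz":0}]'; python3 - <<'E'
from h import *
obs(); ends()
for t in(6,4,2,0):nose(0,71,85,t)
E
```

```text
clock: 5.68
tcp_pos: [475.6, -127.0, 77.0]
eef_rot: [0.729, 0.681, -0.051, 0.048]
contact_force: [-2.4, -10.1, -1.4]
grip_width: 0.726
t 5.68 tcp [ 475.6 -127.    77. ] F [ -2.4 -10.1  -1.4] M [-1.65  0.42  0.05] grip 62.0
 stand: grasp [-0.6  6.1 95.8] toolx [ 0.005  0.99  -0.139]
 nose [-0.2 68.3 85. ] sq [ -1.  -75.3 105.2] tilt 8.0
target tcp [ 476.4 -124.    74.7]
shift m [0.0033 0.0006 0.0019] rotvec [-0.0002  0.0349 -0.0052]
target tcp [ 476.4 -123.6   72.4]
shift m [0.004  0.0006 0.004 ] rotvec [-0.0001  0.0698 -0.0052]
target tcp [ 476.5 -123.2   70.2]
shift m [0.0048 0.0005 0.0062] rotvec [-0.      0.1047 -0.0052]
target tcp [ 476.5 -122.6   68. ]
shift m [0.0057 0.0005 0.0083] rotvec [ 1.000e-04  1.396e-01 -5.200e-03]
```

```bash
python3 -m jog '[{"x":0.004,"y":0.0005,"z":0.001,"wx":0,"wy":0.0175,"wz":-0.003},{"x":0.005,"y":0.0006,"z":0.002,"wx":0,"wy":0.035,"wz":-0.005},{"x":0.0053,"y":0.0006,"z":0.003,"wx":0,"wy":0.052,"wz":-0.005},{"x":0.0057,"y":0.0006,"z":0.004,"wx":0,"wy":0.07,"wz":-0.005},{"x":0.0057,"y":0.0006,"z":0.004,"wx":0,"wy":0.07,"wz":-0.005}]'; python3 - <<'E'
from h import *
obs(); ends()
for t in(3,2,1,0):nose(0,71,85,t)
E
```

```text
clock: 6.1
tcp_pos: [476.2, -122.0, 72.3]
eef_rot: [0.729, 0.684, -0.026, 0.024]
contact_force: [-4.6, -10.8, 3.2]
grip_width: 0.725
t 6.1 tcp [ 476.2 -122.    72.3] F [ -4.6 -10.8   3.2] M [-2.18  0.99 -0.08] grip 61.9
 stand: grasp [-0.3  9.9 91.3] toolx [ 0.     0.998 -0.071]
 nose [-0.3 72.7 84.8] sq [ -0.3 -72.   95.1] tilt 4.05
target tcp [ 476.4 -123.4   71.3]
shift m [-0.0014  0.0003  0.0011] rotvec [-0.001   0.0183 -0.0001]
target tcp [ 476.5 -123.2   70.2]
shift m [-0.001   0.0003  0.0022] rotvec [-0.001   0.0358 -0.0001]
target tcp [ 476.5 -122.9   69.1]
shift m [-0.0007  0.0003  0.0033] rotvec [-0.001   0.0532 -0.0001]
target tcp [ 476.5 -122.6   68. ]
shift m [-0.0003  0.0003  0.0044] rotvec [-0.001   0.0707 -0.0001]
```

```bash
python3 -m jog '[{"x":-0.001,"y":0,"z":0.0008,"wx":0,"wy":0.0125,"wz":0},{"x":-0.0015,"y":0,"z":0.0015,"wx":0,"wy":0.025,"wz":0},{"x":-0.0014,"y":0,"z":0.0022,"wx":0,"wy":0.036,"wz":0},{"x":-0.0014,"y":0,"z":0.0022,"wx":0,"wy":0.036,"wz":0}]'; python3 - <<'E'
from h import *
obs(); ends()
for t in(1,0):nose(0,71,85,t)
c=viewer.read_camera("scene"); np.savez("pics/s4.npz",**c)
cv2.imwrite("pics/s4.png",cv2.resize(c["pixels"][215:295,320:400,::-1],None,fx=7,fy=7,interpolation=cv2.INTER_CUBIC))
o=ctrl.get_obs(); m=R.from_quat(o["eef_rot"]).as_matrix(); c0=o["tcp_pos"]-19*m[:,2]+m@OFF
P=[c0-90*m[:,0],c0-67*m[:,0],c0-34*m[:,0]]
print("crop",((proj(c,P)-[320,215])*7).round(0).tolist())
P=[st([0,-90,85]),st([0,-67,85]),st([0,-90,93]),st([0,-67,93])]
print("home",((proj(c,P)-[320,215])*7).round(0).tolist())
E
```

```text
clock: 6.43
tcp_pos: [476.0, -122.9, 69.9]
eef_rot: [0.729, 0.684, -0.013, 0.011]
contact_force: [-4.0, -8.9, 0.9]
grip_width: 0.723
t 6.43 tcp [ 476.  -122.9   69.9] F [-4.  -8.9  0.9] M [-1.93  0.94 -0.27] grip 61.7
 stand: grasp [-0.4  8.2 88.9] toolx [ 0.     0.999 -0.035]
 nose [-0.4 71.2 84.7] sq [ -0.4 -73.7  89.7] tilt 1.98
target tcp [ 476.5 -122.9   69.1]
shift m [0.0001 0.0004 0.0008] rotvec [-0.0012  0.0171 -0.    ]
target tcp [ 476.5 -122.6   68. ]
shift m [0.0004 0.0004 0.0019] rotvec [-0.0012  0.0346 -0.    ]
crop [[225.0, 241.0], [190.0, 206.0], [142.0, 157.0]]
home [[235.0, 263.0], [200.0, 225.0], [236.0, 245.0], [201.0, 207.0]]
```

View pics/s4.png

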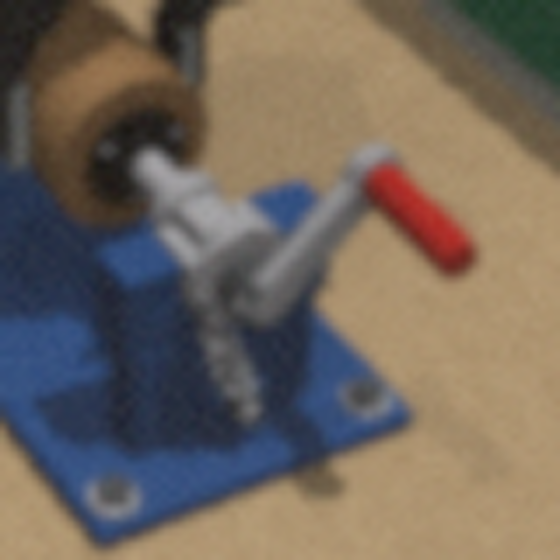

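```bash
python3 -m jog '[{"x":0,"y":-0.0005,"z":0.0006,"wx":0,"wy":0.012,"wz":0},{"x":0,"y":-0.001,"z":0.0013,"wx":0,"wy":0.024,"wz":0},{"x":0,"y":-0.001,"z":0.0019,"wx":0,"wy":0.035,"wz":0},{"x":0,"y":-0.001,"z":0.0019,"wx":0,"wy":0.035,"wz":0}]'; python3 - <<'E'
from h import *
obs(); ends()
E
```

```text
clock: 6.82
tcp_pos: [476.0, -122.7, 68.8]
eef_rot: [0.729, 0.685, 0.0, -0.0]
contact_force: [-6.2, -8.3, 7.6]
grip_width: 0.722
t 6.82 tcp [ 476.  -122.7   68.8] F [-6.2 -8.3  7.6] M [-1.9   1.16 -0.29] grip 61.6
 stand: grasp [-0.5  7.8 87.8] toolx [-0.001  1.     0.001]
 nose [-0.5 70.9 85.9] sq [ -0.4 -74.1  85.8] tilt -0.04
```

```bash
python3 - <<'E'
from h import *
c=viewer.read_camera("scene"); a=load("scene0")
f=lambda i:cv2.resize(i["pixels"][225:265,325:375,::-1],None,fx=8,fy=8,interpolation=cv2.INTER_CUBIC)
p=f(c)
print("home collar/tip/hub",((proj(c,[st([0,-67,85]),st([0,-90,85]),st([0,-40,85])])-[325,225]+.5)*8).round().tolist())
print("riding",((proj(c,[st([0,-67,92]),st([0,-90,93.5]),st([0,-40,90.5])])-[325,225]+.5)*8).round().tolist())
cv2.imwrite("pics/s5.png",np.hstack([f(a),p]))
E
```

```text
home collar/tip/hub [[193.0, 181.0], [233.0, 225.0], [148.0, 132.0]]
riding [[193.0, 163.0], [234.0, 203.0], [148.0, 118.0]]
```

View pics/s5.png

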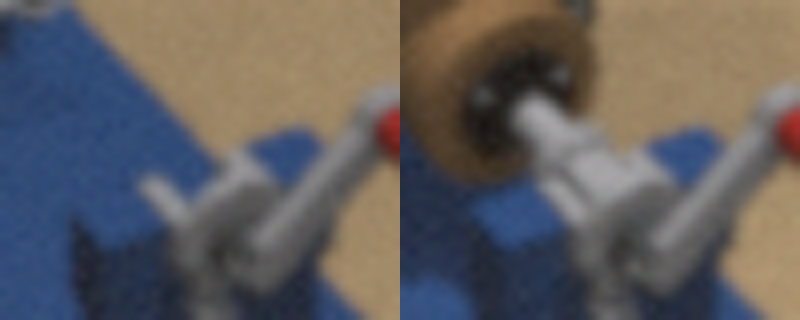

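```bash
cat >> h.py <<'E'
def topz(n=6):
    A=[]
    for _ in range(n):
        c=viewer.read_camera("top"); z=c["z_map"].astype(float); z[z==0]=np.nan; A.append(z)
    c["z_map"]=np.nanmedian(A,0)
    X=cloud(c,(370,180,430,225)); Y=w2s(X.reshape(-1,3)); k=np.isfinite(Y[:,2])&(Y[:,2]>55)&(Y[:,2]<140); return Y[k],c
def prof(Y):
    for q in range(-100,-28,6):
        s=Y[(Y[:,1]>=q)&(Y[:,1]<q+6)&(abs(Y[:,0])<16)]
        if len(s): print(q+3,[(int(round(x)),int(round(z))) for x,z in s[np.argsort(s[:,0])][:,[0,2]]])
E
python3 - <<'E'
from h import *
Y,c=topz(); prof(Y); np.savez("pics/t5.npz",**c)
a=load("top0"); X=cloud(a,(370,180,430,225)); Y=w2s(X.reshape(-1,3)); print("before"); prof(Y[(Y[:,2]>55)&(Y[:,2]<140)])
E
```

```text
-97 [(-16, 99), (-14, 103), (-11, 102), (-8, 106)]
before
-97 [(-16, 99), (-14, 103), (-11, 104), (-11, 105), (-8, 107), (-8, 103), (-5, 105), (-5, 103), (-3, 105), (-2, 103), (0, 106), (0, 102), (1, 65), (3, 103), (5, 108), (6, 102), (9, 104), (9, 100), (11, 103), (12, 96), (13, 89), (15, 95), (15, 93)]
-91 [(-15, 84), (-13, 95), (-13, 98), (-13, 95), (-11, 99), (-9, 85), (-8, 69), (-8, 98), (-7, 86), (-7, 81), (-5, 68), (-5, 100), (-4, 84), (-3, 76), (-2, 100), (-2, 67), (-1, 84), (-1, 79), (1, 96), (2, 80), (2, 83), (2, 78), (3, 105), (4, 94), (5, 82), (5, 79), (5, 77), (7, 93), (8, 80), (8, 78), (9, 95), (10, 92), (12, 93), (15, 95), (15, 91)]
-85 [(-14, 96), (-14, 97), (-10, 89), (-10, 88), (-7, 78), (-6, 77), (-4, 81), (-4, 78), (-1, 83), (-1, 77), (2, 80), (2, 78), (5, 78), (5, 77), (7, 81), (8, 79), (8, 80), (9, 97), (9, 94), (9, 90), (12, 96), (12, 93), (14, 98), (15, 96)]
-79 [(-14, 92), (-14, 92), (-11, 94), (-11, 91), (-7, 80), (-7, 76), (-4, 80), (-4, 78), (-2, 82), (-1, 80), (2, 75), (4, 80), (4, 78), (7, 76), (8, 75), (8, 96), (9, 90), (11, 100), (11, 97), (12, 92), (14, 96), (14, 94)]
-73 [(-15, 71), (-14, 93), (-14, 92), (-13, 83), (-12, 69), (-11, 95), (-11, 92), (-11, 84), (-9, 65), (-7, 79), (-7, 74), (-6, 67), (-5, 56), (-4, 78), (-4, 79), (-3, 66), (-2, 78), (-1, 77), (0, 61), (0, 56), (1, 78), (2, 75), (3, 63), (4, 80), (4, 78), (5, 64), (6, 84), (7, 78), (8, 67), (8, 95), (9, 89), (10, 80), (11, 69), (11, 96), (11, 94), (13, 78), (14, 98), (14, 92), (14, 93), (16, 73)]
-67 [(-15, 61), (-12, 62), (-9, 59), (-3, 58), (3, 60), (13, 70)]
```

```bash
cat >> h.py <<'E'
def scz(n=6,xr=12):
    A=[]
    for _ in range(n):
        c=viewer.read_camera("scene"); z=c["z_map"].astype(float); z[z==0]=np.nan; A.append(z)
    c["z_map"]=np.nanmedian(A,0); Y=w2s(cloud(c,(310,210,385,275)).reshape(-1,3))
    Y=Y[np.isfinite(Y[:,2])&(Y[:,2]>60)&(Y[:,2]<140)]
    for q in range(-96,-34,4):
        s=Y[(Y[:,1]>=q)&(Y[:,1]<q+4)&(abs(Y[:,0])<xr)]
        if len(s): print(q+2,"max",s[:,2].max().round(1),[(int(round(x)),int(round(z))) for x,z in s[np.argsort(s[:,0])][:,[0,2]]])
E
python3 - <<'E'
from h import *
scz(8); obs()
E
```

```text
-94 max 105.8 [(-11, 104), (-8, 105), (-6, 105), (-2, 105), (0, 106), (3, 104), (6, 104), (9, 102)]
-82 max 94.3 [(-8, 94), (-4, 94), (-2, 94), (4, 94), (10, 94)]
-78 max 94.8 [(-9, 92), (-9, 88), (-8, 93), (-6, 94), (-5, 95), (-3, 95), (0, 94), (2, 94), (3, 94), (6, 94), (8, 93), (9, 95), (12, 94)]
-74 max 94.4 [(-11, 92), (-9, 89), (-9, 92), (-9, 94), (-6, 93), (-3, 94), (-1, 94), (2, 94), (5, 94), (8, 93), (12, 94)]
-70 max 93.9 [(-9, 91), (-9, 93), (-7, 94), (-4, 93), (-3, 94), (0, 93), (1, 94), (4, 94), (6, 93), (10, 93)]
-66 max 94.8 [(-9, 91), (-9, 93), (-8, 95), (-5, 93), (-1, 94), (1, 94), (3, 94), (5, 94)]
-62 max 100.1 [(-12, 92), (-11, 93), (-10, 89), (-9, 94), (-8, 95), (-6, 96), (-6, 99), (-5, 94), (-5, 96), (-4, 99), (-3, 94), (-2, 96), (-2, 98), (-1, 100), (0, 95), (1, 97), (4, 96), (4, 93), (7, 94), (7, 97), (10, 90), (10, 93)]
-58 max 100.1 [(-11, 96), (-9, 96), (-8, 97), (-5, 99), (-3, 99), (1, 100), (3, 98), (4, 98), (5, 97)]
-50 max 92.7 [(-8, 88), (-6, 91), (-5, 93), (-3, 92)]
-46 max 93.1 [(-8, 85), (-7, 90), (-6, 91), (-2, 92), (-1, 93), (1, 93)]
-42 max 92.3 [(-8, 91), (-8, 87), (-6, 91), (-4, 92), (-1, 92), (2, 92)]
-38 max 93.0 [(-8, 85), (-8, 87), (-7, 89), (-4, 91), (-3, 92), (-1, 93), (2, 92)]
-34 max 96.3 [(-10, 90), (-10, 84), (-10, 93), (-10, 87), (-10, 80), (-8, 85), (-7, 86), (-7, 92), (-7, 95), (-7, 79), (-7, 89), (-7, 76), (-6, 91), (-5, 92), (-4, 75), (-4, 94), (-3, 92), (-2, 96), (-1, 93), (1, 92), (1, 95), (4, 92), (4, 94), (7, 87), (7, 90)]
t 7.57 tcp [ 476.  -122.7   68.8] F [-5.2 -8.7  8.4] M [-2.04  1.14 -0.37] grip 62.0
 stand: grasp [-0.5  7.8 87.8] toolx [-0.001  1.    -0.   ]
```

Depth shows the square flat at z≈94 and the shaft level with its top at 92, so the square has dropped between the jaws. Next I'll ease back so the spring seats the collar against the chuck face.

```bash
python3 -m jog '[{"x":-0.0015,"y":-0.0003,"z":-0.0005,"wx":0,"wy":0,"wz":0},{"x":-0.003,"y":-0.0006,"z":-0.001,"wx":0,"wy":0,"wz":0},{"x":-0.0045,"y":-0.001,"z":-0.0015,"wx":0,"wy":0,"wz":0},{"x":-0.006,"y":-0.001,"z":-0.0015,"wx":0,"wy":0,"wz":0},{"x":-0.0075,"y":-0.001,"z":-0.0015,"wx":0,"wy":0,"wz":0},{"x":-0.0085,"y":-0.001,"z":-0.0015,"wx":0,"wy":0,"wz":0},{"x":-0.0085,"y":-0.001,"z":-0.0015,"wx":0,"wy":0,"wz":0},{"x":-0.0085,"y":-0.001,"z":-0.0015,"wx":0,"wy":0,"wz":0}]'; python3 - <<'E'
from h import *
obs(); ends(); scz(8)
E
```

```text
clock: 8.23
tcp_pos: [475.3, -129.8, 69.3]
eef_rot: [0.728, 0.685, 0.001, 0.0]
contact_force: [0.4, -6.3, -5.5]
grip_width: 0.722
t 8.23 tcp [ 475.3 -129.8   69.3] F [ 0.4 -6.3 -5.5] M [-1.5  -0.1  -0.23] grip 61.7
 stand: grasp [-0.7  0.6 88.3] toolx [-0.003  1.     0.   ]
 nose [-0.9 63.7 86.3] sq [ -0.5 -81.3  86.3] tilt -0.01
-94 max 106.1 [(-11, 102), (-11, 104), (-8, 105), (-2, 106), (0, 105), (3, 105), (5, 104), (8, 103)]
-90 max 60.0 [(-2, 60)]
-82 max 95.3 [(-8, 94), (-5, 94), (-3, 95), (4, 94), (9, 95), (12, 94)]
-78 max 95.5 [(-9, 88), (-9, 91), (-9, 94), (-7, 94), (-5, 95), (-3, 94), (-1, 95), (2, 94), (4, 94), (6, 94), (8, 93), (12, 94)]
-74 max 94.7 [(-12, 92), (-9, 89), (-9, 91), (-9, 94), (-6, 93), (-5, 95), (-3, 94), (-1, 95), (1, 94), (3, 95), (5, 94), (8, 93), (10, 94), (12, 94)]
-70 max 99.1 [(-9, 91), (-9, 94), (-9, 96), (-7, 94), (-6, 96), (-4, 95), (-3, 98), (-1, 94), (-1, 97), (0, 99), (1, 94), (2, 96), (5, 95), (6, 97), (8, 93), (9, 95)]
-66 max 99.7 [(-12, 95), (-11, 94), (-11, 97), (-9, 97), (-8, 98), (-6, 99), (-5, 98), (-5, 99), (-3, 100), (1, 100), (3, 9
[... 474 characters left out ...]
 max 97.7 [(-11, 93), (-11, 86), (-11, 80), (-10, 94), (-8, 85), (-8, 88), (-8, 82), (-8, 78), (-8, 97), (-6, 96), (-6, 93), (-4, 98), (-3, 95), (-3, 92), (-2, 98), (0, 94), (3, 93), (4, 95), (6, 88), (6, 92), (7, 94), (9, 84), (9, 87)]
-34 max 106.6 [(-11, 92), (-11, 101), (-11, 76), (-11, 103), (-11, 94), (-11, 97), (-11, 72), (-10, 69), (-9, 95), (-8, 100), (-8, 72), (-8, 68), (-8, 96), (-8, 102), (-7, 104), (-6, 97), (-5, 105), (-5, 99), (-5, 70), (-5, 101), (-3, 70), (-2, 107), (-2, 100), (-2, 97), (-2, 103), (0, 98), (1, 102), (1, 105), (1, 99), (1, 67), (3, 97), (3, 98), (4, 101), (4, 104), (6, 103), (6, 94), (6, 97), (7, 100), (9, 100), (9, 102), (9, 96), (9, 93), (12, 93), (12, 98)]
```

```bash
python3 -m jog '[{"x":-0.001,"y":0,"z":0,"wx":0,"wy":0,"wz":0},{"x":-0.002,"y":0,"z":0.0004,"wx":0,"wy":0,"wz":0},{"x":-0.0025,"y":0,"z":0.0008,"wx":0,"wy":0,"wz":0},{"x":-0.0025,"y":0,"z":0.0008,"wx":0,"wy":0,"wz":0},{"x":-0.0025,"y":0,"z":0.0008,"wx":0,"wy":0,"wz":0}]'; python3 - <<'E'
from h import *
obs(); ends()
E
```

```text
clock: 9.05
tcp_pos: [475.3, -129.9, 69.1]
eef_rot: [0.728, 0.686, 0.002, -0.001]
contact_force: [-1.0, -0.3, 5.7]
grip_width: 0.723
t 9.05 tcp [ 475.3 -129.9   69.1] F [-1.  -0.3  5.7] M [-0.37  0.38 -0.5 ] grip 61.8
 stand: grasp [-0.7  0.5 88.1] toolx [-0.004  1.     0.004]
 nose [-1.  63.6 86.3] sq [ -0.4 -81.4  85.7] tilt -0.23
```

Fy dropped to 0 while the tool stayed put, so the collar is against the face, and Fz shows it bearing on the slot floor. I'll hold, then let go.

```bash
python3 -m jog '[{"x":0,"y":0,"z":0,"wx":0,"wy":0,"wz":0},{"x":0,"y":0,"z":0,"wx":0,"wy":0,"wz":0},{"x":0,"y":0,"z":0,"wx":0,"wy":0,"wz":0},{"x":0,"y":0,"z":0,"wx":0,"wy":0,"wz":0}]' && python3 -m jog '[{"x":0,"y":0,"z":0,"wx":0,"wy":0,"wz":0},{"x":0,"y":0,"z":0,"wx":0,"wy":0,"wz":0},{"x":0,"y":0,"z":0,"wx":0,"wy":0,"wz":0},{"x":0,"y":0,"z":0,"wx":0,"wy":0,"wz":0},{"x":0,"y":0,"z":0,"wx":0,"wy":0,"wz":0},{"x":0,"y":0,"z":0,"wx":0,"wy":0,"wz":0},{"x":0,"y":0,"z":0,"wx":0,"wy":0,"wz":0},{"x":0,"y":0,"z":0,"wx":0,"wy":0,"wz":0}]' 0.0854; python3 - <<'E'
from h import *
obs(); scz(4,xr=4)
E
```

```text
clock: 9.38
tcp_pos: [475.3, -129.9, 69.0]
eef_rot: [0.728, 0.686, 0.002, -0.001]
contact_force: [-1.8, -0.3, 6.4]
grip_width: 0.724
clock: 10.05
tcp_pos: [474.3, -130.2, 67.8]
eef_rot: [0.727, 0.686, 0.001, -0.002]
contact_force: [-0.3, 1.1, 0.7]
grip_width: 0.999
t 10.05 tcp [ 474.3 -130.2   67.8] F [-0.3  1.1  0.7] M [-0.03  0.06 -0.03] grip 85.3
 stand: grasp [-1.6  0.2 86.8] toolx [-0.004  1.     0.003]
-94 max 107.4 [(-3, 107), (0, 106), (3, 104)]
-82 max 94.6 [(-3, 95), (4, 94)]
-78 max 95.2 [(-3, 95), (0, 94), (2, 93), (3, 94)]
-74 max 95.9 [(-2, 93), (0, 94), (2, 94), (2, 96)]
-70 max 98.2 [(-3, 97), (-1, 94), (-1, 97), (1, 94), (2, 98), (3, 95)]
-66 max 100.1 [(-3, 99), (-1, 100), (1, 98), (1, 100)]
-54 max 93.3 [(-3, 93), (-1, 93), (3, 91)]
-50 max 94.2 [(-4, 94), (-1, 93), (2, 92)]
-46 max 94.3 [(-3, 93), (-1, 93), (0, 94), (1, 93)]
-42 max 97.8 [(-4, 94), (-3, 96), (-2, 95), (0, 98), (0, 95)]
-38 max 98.3 [(-4, 97), (-2, 98), (-1, 98), (3, 96), (3, 93)]
-34 max 106.5 [(-3, 71), (-3, 104), (-2, 106), (-2, 97), (-2, 100), (1, 100), (1, 105), (1, 102), (1, 68), (3, 106), (3, 96), (3, 102), (4, 98)]
```

Released and seated, with contact forces near zero. I'll retreat upward and set up beside the lever.

```bash
python3 -m jog '[{"x":0,"y":0.0005,"z":-0.02,"wx":0,"wy":0,"wz":0},{"x":0,"y":0.0005,"z":-0.05,"wx":0,"wy":0,"wz":0},{"x":0,"y":0.0005,"z":-0.08,"wx":0,"wy":0,"wz":0},{"x":0,"y":0.0005,"z":-0.11,"wx":0,"wy":0,"wz":0},{"x":0,"y":0.0005,"z":-0.125,"wx":0,"wy":0,"wz":0},{"x":0,"y":0.0005,"z":-0.125,"wx":0,"wy":0,"wz":0}]'; python3 - <<'E'
from h import *
obs(); rel(st([80,-140,193]),tool(SYAW)); rel(st([80,-140,112]),tool(SYAW)); scz(2,xr=3)
E
```

```text
clock: 10.75
tcp_pos: [477.3, -131.2, 196.4]
eef_rot: [0.727, 0.686, 0.003, 0.001]
contact_force: [-0.2, 0.3, 0.2]
grip_width: 1.003
t 10.75 tcp [ 477.3 -131.2  196.4] F [-0.2  0.3  0.2] M [ 0.03 -0.03  0.03] grip 85.7
 stand: grasp [  1.2  -0.7 215.4] toolx [-0.004  1.     0.003]
shift m [-0.1397  0.0781  0.0034] rotvec [ 0.0059 -0.0033  0.0043]
shift m [-0.14    0.0776  0.0844] rotvec [ 0.0059 -0.0033  0.0043]
-94 max 105.7 [(-2, 106), (0, 105), (2, 105)]
-90 max 60.8 [(-2, 61)]
-78 max 94.0 [(0, 93), (2, 94)]
-74 max 94.4 [(-1, 94), (1, 94)]
-70 max 99.6 [(-1, 98), (-1, 94), (-1, 100), (1, 94), (2, 96), (3, 98)]
-66 max 99.8 [(-3, 97), (-2, 99), (-1, 100), (2, 99)]
-54 max 93.5 [(-3, 93), (-1, 94), (3, 91)]
-50 max 92.9 [(-3, 93), (-1, 93), (2, 93)]
-46 max 93.2 [(-3, 92), (-1, 93), (2, 93)]
-42 max 96.8 [(-1, 94), (1, 93), (3, 97)]
-38 max 97.0 [(-3, 92), (0, 94), (0, 97)]
-34 max 106.8 [(-3, 105), (-3, 101), (-2, 107), (-2, 70), (-1, 98), (0, 103), (1, 68), (1, 99), (1, 105), (2, 97)]h.py:59: RuntimeWarning: All-NaN slice encountered
  c["z_map"]=np.nanmedian(A,0); Y=w2s(cloud(c,(310,210,385,275)).reshape(-1,3))
```

```bash
python3 -m jog '[{"x":-0.03,"y":0.018,"z":0,"wx":0,"wy":0,"wz":0},{"x":-0.06,"y":0.035,"z":0,"wx":0,"wy":0,"wz":0},{"x":-0.09,"y":0.052,"z":0,"wx":0,"wy":0,"wz":0},{"x":-0.12,"y":0.068,"z":0,"wx":0.006,"wy":-0.003,"wz":0.004},{"x":-0.135,"y":0.077,"z":0,"wx":0.006,"wy":-0.003,"wz":0.004},{"x":-0.141,"y":0.078,"z":0.01,"wx":0.006,"wy":-0.003,"wz":0.004},{"x":-0.141,"y":0.078,"z":0.035,"wx":0.006,"wy":-0.003,"wz":0.004},{"x":-0.141,"y":0.078,"z":0.06,"wx":0.006,"wy":-0.003,"wz":0.004},{"x":-0.141,"y":0.078,"z":0.08,"wx":0.006,"wy":-0.003,"wz":0.004},{"x":-0.141,"y":0.078,"z":0.0844,"wx":0.006,"wy":-0.003,"wz":0.004},{"x":-0.141,"y":0.078,"z":0.0844,"wx":0.006,"wy":-0.003,"wz":0.004}]' 0 40; python3 - <<'E'
from h import *
obs(); rel(st([70,-141,112]),tool(SYAW)); rel(st([-10,-141,112]),tool(SYAW))
c=viewer.read_camera("scene")
cv2.imwrite("pics/s6.png",cv2.resize(c["pixels"][180:300,280:430,::-1],None,fx=5,fy=5,interpolation=cv2.INTER_CUBIC))
E
```

```text
clock: 11.77
tcp_pos: [542.3, -273.9, 104.8]
eef_rot: [0.729, 0.685, -0.004, -0.006]
contact_force: [0.4, 0.3, 0.7]
grip_width: 0.0
t 11.77 tcp [ 542.3 -273.9  104.8] F [0.4 0.3 0.7] M [-0.01 -0.08 -0.01] grip 0.0
 stand: grasp [  75.5 -139.   123.8] toolx [-0.001  1.     0.003]
shift m [-0.002  -0.0053 -0.0071] rotvec [-0.0132 -0.0025  0.001 ]
shift m [-0.0019 -0.0853 -0.0061] rotvec [-0.0132 -0.0025  0.001 ]
```

View pics/s6.png

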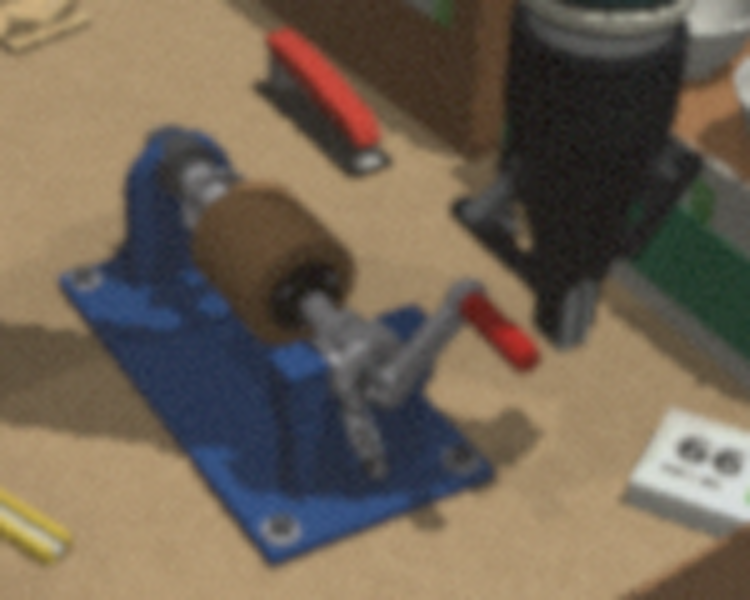

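The roll lies in the stand and the closed fingers are on the +x side of the handle (tip at crop (565,340), handle at (500,330)). I'll sweep toward −x.

```bash
python3 -m jog '[{"x":-0.002,"y":-0.008,"z":-0.006,"wx":-0.013,"wy":0,"wz":0},{"x":-0.002,"y":-0.016,"z":-0.006,"wx":-0.013,"wy":0,"wz":0},{"x":-0.002,"y":-0.023,"z":-0.006,"wx":-0.013,"wy":0,"wz":0},{"x":-0.002,"y":-0.03,"z":-0.006,"wx":-0.013,"wy":0,"wz":0},{"x":-0.002,"y":-0.037,"z":-0.006,"wx":-0.013,"wy":0,"wz":0},{"x":-0.002,"y":-0.044,"z":-0.006,"wx":-0.013,"wy":0,"wz":0}]'; python3 - <<'E'
from h import *
obs()
E
```

```text
clock: 12.32
tcp_pos: [517.3, -277.2, 124.1]
eef_rot: [0.728, 0.686, 0.012, 0.019]
contact_force: [30.8, 2.2, 27.0]
grip_width: -0.001
t 12.32 tcp [ 517.3 -277.2  124.1] F [30.8  2.2 27. ] M [ 0.54 -6.5   0.01] grip -0.1
 stand: grasp [  49.7 -143.7  143.1] toolx [-0.003  1.    -0.008]
```

```bash
cat >> h.py <<'E'
def handle(c):
    p=c["pixels"].astype(int); v,u=np.nonzero((p[...,0]>130)&(p[...,1]<60)&(p[...,2]<60)); Y=w2s(px2w(c,np.c_[u,v]))
    k=(abs(Y[:,0])<90)&(Y[:,1]<-100)&(Y[:,1]>-180)&(Y[:,2]>60)&(Y[:,2]<170)
    print("handle n",k.sum(),"med",np.median(Y[k],0).round(1),"min",np.percentile(Y[k],5,0).round(0),"max",np.percentile(Y[k],95,0).round(0))
E
python3 - <<'E'
from h import *
handle(load("scene0")); handle(load("top0"))
c=viewer.read_camera("scene"); handle(c); t=viewer.read_camera("top"); handle(t); obs()
cv2.imwrite("pics/s7.png",cv2.resize(c["pixels"][190:280,330:430,::-1],None,fx=6,fy=6,interpolation=cv2.INTER_CUBIC))
E
```

```text
handle n 49 med [  35.1 -140.3  131.2] min [  33. -159.  129.] max [  39. -119.  133.]
handle n 78 med [  40.  -139.9  131.1] min [  34. -158.  127.] max [  47. -120.  134.]
handle n 22 med [  27.5 -154.6  138.2] min [  25. -161.  135.] max [  33. -148.  140.]
handle n 6 med [  32.1 -120.   139.5] min [  31. -123.  139.] max [  33. -118.  141.]
t 12.42 tcp [ 516.9 -277.2  124.8] F [25.1  1.6 23.1] M [ 0.33 -5.04  0.05] grip -0.2
 stand: grasp [  49.2 -143.6  143.8] toolx [-0.003  1.    -0.008]
```

View pics/s7.png

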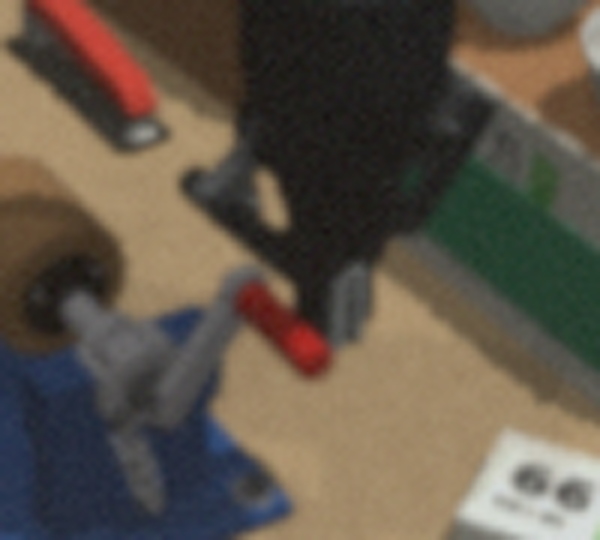

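The lever has moved only about 11°. The handle rises along its arc, friction drags the finger up with it, and the force ends up purely radial. I'll back off and push again, following the arc.

```bash
python3 -m jog '[{"x":0,"y":0.012,"z":-0.013,"wx":0,"wy":0,"wz":0},{"x":0,"y":0.025,"z":-0.013,"wx":0,"wy":0,"wz":0},{"x":0,"y":0.038,"z":-0.01,"wx":0,"wy":0,"wz":0},{"x":0,"y":0.042,"z":-0.004,"wx":0,"wy":0,"wz":0},{"x":0,"y":0.042,"z":0.003,"wx":0,"wy":0,"wz":0},{"x":0,"y":0.042,"z":0.003,"wx":0,"wy":0,"wz":0}]'; python3 - <<'E'
from h import *
obs(); print(w2s(ctrl.get_obs()["tcp_pos"]).round(1)); c=viewer.read_camera("scene"); handle(c); scz(2,xr=3)
E
```

```text
clock: 12.92
tcp_pos: [540.5, -277.1, 109.9]
eef_rot: [0.729, 0.685, 0.001, 0.001]
contact_force: [-0.3, -0.4, -0.0]
grip_width: 0.002
t 12.92 tcp [ 540.5 -277.1  109.9] F [-0.3 -0.4 -0. ] M [ 0.01  0.07 -0.03] grip 0.2
 stand: grasp [  73.6 -142.3  128.9] toolx [-0.     1.     0.001]
[  73.6 -142.2  109.9]
handle n 24 med [  35.3 -154.1  131.1] min [  32. -161.  128.] max [  40. -147.  133.]
-94 max 107.1 [(-3, 107), (0, 94), (0, 106), (2, 106)]
-82 max 93.9 [(-2, 94)]
-78 max 95.8 [(-3, 95), (-1, 95), (0, 96), (2, 93)]
-74 max 93.6 [(-2, 93), (0, 94)]
-70 max 97.7 [(-1, 95), (-1, 98), (2, 93), (3, 98)]
-66 max 101.4 [(-2, 101), (-1, 97), (1, 98), (2, 99)]
-54 max 93.4 [(-3, 93), (0, 93), (2, 92)]
-50 max 93.1 [(-3, 93), (0, 92), (2, 92)]
-46 max 92.7 [(-2, 92), (-1, 93), (2, 92)]
-42 max 97.9 [(-1, 92), (0, 95), (2, 92), (2, 98)]
-38 max 98.3 [(-3, 95), (-2, 97), (1, 97), (1, 98), (3, 93)]
-34 max 106.4 [(-3, 98), (-2, 103), (-2, 106), (-2, 99), (0, 101), (0, 69), (0, 103), (0, 97), (1, 105)]h.py:59: RuntimeWarning: All-NaN slice encountered
  c["z_map"]=np.nanmedian(A,0); Y=w2s(cloud(c,(310,210,385,275)).reshape(-1,3))
```

```bash
python3 -m jog '[{"x":0.001,"y":-0.0146,"z":0.001,"wx":0,"wy":0,"wz":0},{"x":0.001,"y":-0.019,"z":-0.003,"wx":0,"wy":0,"wz":0},{"x":0.001,"y":-0.0236,"z":-0.007,"wx":0,"wy":0,"wz":0},{"x":0.001,"y":-0.028,"z":-0.01,"wx":0,"wy":0,"wz":0},{"x":0.001,"y":-0.032,"z":-0.012,"wx":0,"wy":0,"wz":0},{"x":0.001,"y":-0.0365,"z":-0.014,"wx":0,"wy":0,"wz":0},{"x":0.001,"y":-0.041,"z":-0.0154,"wx":0,"wy":0,"wz":0},{"x":0.001,"y":-0.046,"z":-0.0165,"wx":0,"wy":0,"wz":0},{"x":0.001,"y":-0.051,"z":-0.017,"wx":0,"wy":0,"wz":0}]'; python3 - <<'E'
from h import *
obs(); print(w2s(ctrl.get_obs()["tcp_pos"]).round(1)); c=viewer.read_camera("scene"); handle(c)
E
```

```text
clock: 13.82
tcp_pos: [498.0, -273.9, 131.9]
eef_rot: [0.728, 0.685, 0.006, 0.008]
contact_force: [12.1, 2.2, 12.7]
grip_width: -0.003
t 13.82 tcp [ 498.  -273.9  131.9] F [12.1  2.2 12.7] M [ 0.54 -2.47  0.02] grip -0.3
 stand: grasp [  30.6 -141.6  150.9] toolx [-0.001  1.    -0.002]
[  31.  -141.7  131.9]
handle n 27 med [   7.3 -154.2  147.3] min [   3. -161.  146.] max [  12. -146.  149.]
```

```bash
python3 -m jog '[{"x":0,"y":-0.0055,"z":-0.003,"wx":0,"wy":0,"wz":0},{"x":0,"y":-0.0106,"z":-0.004,"wx":0,"wy":0,"wz":0},{"x":0,"y":-0.0156,"z":-0.004,"wx":0,"wy":0,"wz":0},{"x":0,"y":-0.02,"z":-0.003,"wx":0,"wy":0,"wz":0},{"x":0,"y":-0.025,"z":-0.0015,"wx":0,"wy":0,"wz":0},{"x":0,"y":-0.03,"z":0,"wx":0,"wy":0,"wz":0},{"x":0,"y":-0.0336,"z":0.002,"wx":0,"wy":0,"wz":0},{"x":0,"y":-0.0366,"z":0.004,"wx":0,"wy":0,"wz":0}]'; python3 - <<'E'
from h import *
obs(); print(w2s(ctrl.get_obs()["tcp_pos"]).round(1)); c=viewer.read_camera("scene"); handle(c)
E
```

```text
clock: 14.53
tcp_pos: [453.6, -271.0, 123.4]
eef_rot: [0.729, 0.684, 0.002, 0.001]
contact_force: [0.0, 0.2, -0.2]
grip_width: -0.002
t 14.53 tcp [ 453.6 -271.   123.4] F [ 0.   0.2 -0.2] M [ 0.    0.04 -0.04] grip -0.2
 stand: grasp [ -13.6 -141.6  142.4] toolx [0.    1.    0.001]
[ -13.5 -141.6  123.4]
handle n 30 med [ -43.2 -153.5  133.9] min [ -46. -160.  131.] max [ -37. -146.  136.]
```

The lever snapped over: handle centre is about (−38, 126) and the force is 0. I'll retreat and do the final check.

```bash
python3 -m jog '[{"x":-0.002,"y":0.006,"z":-0.015,"wx":0,"wy":0,"wz":0},{"x":-0.01,"y":0.008,"z":-0.045,"wx":0,"wy":0,"wz":0},{"x":-0.02,"y":0.01,"z":-0.08,"wx":0,"wy":0,"wz":0},{"x":-0.02,"y":0.04,"z":-0.11,"wx":0,"wy":0,"wz":0},{"x":-0.02,"y":0.07,"z":-0.13,"wx":0,"wy":0,"wz":0},{"x":-0.02,"y":0.08,"z":-0.13,"wx":0,"wy":0,"wz":0},{"x":-0.02,"y":0.08,"z":-0.13,"wx":0,"wy":0,"wz":0},{"x":-0.02,"y":0.08,"z":-0.13,"wx":0,"wy":0,"wz":0}]'; python3 - <<'E'
from h import *
obs(); c=viewer.read_camera("scene"); handle(c); scz(2,xr=3); t=viewer.read_camera("top"); handle(t)
cv2.imwrite("pics/s8.png",cv2.resize(c["pixels"][180:330,270:450,::-1],None,fx=4,fy=4,interpolation=cv2.INTER_CUBIC))
E
```

```text
clock: 15.25
tcp_pos: [531.9, -295.6, 252.7]
eef_rot: [0.729, 0.685, 0.001, 0.001]
contact_force: [0.0, 0.5, -0.2]
grip_width: 0.003
t 15.25 tcp [ 531.9 -295.6  252.7] F [ 0.   0.5 -0.2] M [-0.    0.    0.03] grip 0.3
 stand: grasp [  66.1 -161.3  271.7] toolx [-0.001  1.     0.001]
handle n 72 med [ -43.1 -139.5  133.8] min [ -47. -160.  131.] max [ -38. -120.  136.]
-94 max 105.9 [(-3, 98), (-2, 106), (0, 106), (2, 105)]
-90 max 104.6 [(-3, 104), (2, 103), (3, 105)]
-86 max 105.4 [(-2, 103), (-1, 104), (2, 105)]
-82 max 105.9 [(-1, 104), (1, 103), (2, 106)]
-78 max 104.4 [(-1, 104), (0, 104), (1, 103)]
-74 max 105.1 [(-2, 105), (3, 104)]
-70 max 103.9 [(-1, 104), (1, 103)]
-54 max 93.4 [(-3, 93), (0, 92)]
-50 max 92.6 [(-1, 93)]
-46 max 92.7 [(-3, 93), (-1, 93)]
-42 max 94.7 [(0, 92), (0, 95), (2, 95), (3, 91)]
-38 max 98.4 [(-3, 92), (-2, 97), (-1, 98), (1, 96)]
-34 max 107.3 [(-3, 101), (-2, 69), (-2, 97), (0, 100), (1, 105), (1, 101), (1, 107)]
handle n 78 med [ -38.7 -138.6  133.6] min [ -45. -158.  129.] max [ -33. -119.  138.]h.py:59: RuntimeWarning: All-NaN slice encountered
  c["z_map"]=np.nanmedian(A,0); Y=w2s(cloud(c,(310,210,385,275)).reshape(-1,3))
```

View pics/s8.png

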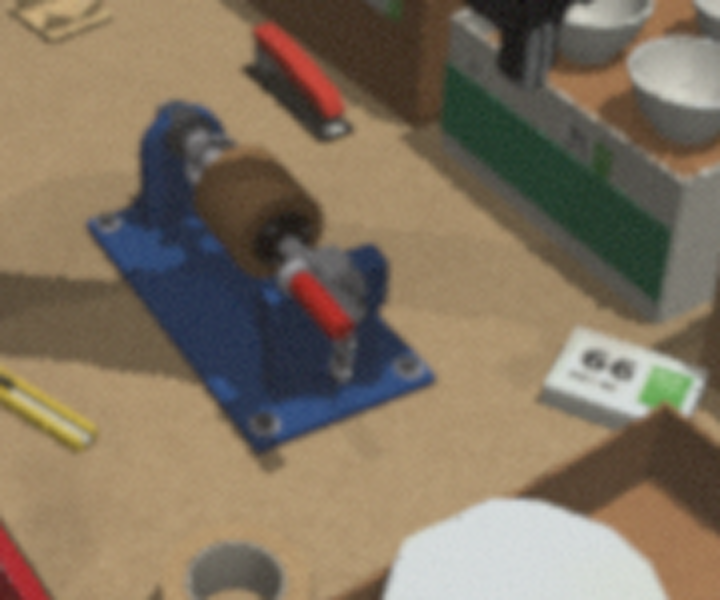

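The roll lies level in the stand, the lever leans toward the robot (handle at crop (320,305)), and the bystanders haven't moved. The arm is clear, so I'm handing in.

```bash
python3 -c "
from h import *
obs(); print(ctrl.sign_off())"
```

```text
t 15.45 tcp [ 531.3 -296.1  253.2] F [-0.3 -0.   0.2] M [ 0.   -0.03 -0.  ] grip -0.3
 stand: grasp [  65.5 -161.8  272.2] toolx [0.001 1.    0.001]
the job is handed in; nothing more can be done
None
```

The roll is in the stand, the lever is locked over towards the robot, and I handed the job in at 15.5 s. It reported no verdict, so this rests on my own measurements.

- **Loading:** The nose entered the cup at a 16° tilt and pressed it in about 8–10 mm. The square end dropped between the jaws first time, so no dragging over the shoulder was needed. Scene-camera depth showed the square flat at 94 mm (home 93) and the shaft level at 92–93 mm. When I eased back, the axial force fell to zero with the tool standing still, so the collar was against the chuck face. I held for about 0.3 s more before letting go.
- **Lever:** The first straight push jammed at about 11°, with roughly 31 N sideways and 27 N upward on the tool, because friction with the rising handle dragged the finger up. I backed off, the lever sprang back to 0, and the roll was still home. A second push along the handle's arc snapped it over.
- **Last checks:**
  - **Lever:** the handle is at about x −38 mm, z 126 mm in the stand frame, which matches the locked position.
  - **Roll:** the shaft is still level.
  - **Robot:** the tool force is about 0 and the arm is clear.
  - **Bystanders:** the tape, stapler and pad look unmoved in the last picture; I did not measure them again.
- **Not directly seen:** With the lever locked, the rotor hides the square end. Its final seat is inferred from the level shaft and the checks just before locking.

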